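Load the last glaze test tile and carry the tile rack off the bench

TASK

The last glaze test tile stands in the small grooved foot on top of the banding wheel: stand it in the empty groove at the end of the wooden tile rack, lowering it right down to the bottom before letting go, and not sticking out at the rack's sides. Then take the rack by its handle and lift it, level and with all four tiles in their grooves, at least 10 cm clear of the bench, as if to carry it to the kiln, and finish while holding it there, level and still. Leave the other things on the bench where they are.

Things in the scene. Friction and masses are not known exactly. Their poses are not given: they have to be found in the camera images.
- rack: loose wooden tile rack, a block 264 mm long (y), 70 wide (x), 32 high, plus handle; 0.3 kg empty. Origin under its centre, z up. Four open-ended grooves run across it along x at y = -115, -50, +50, +115 mm: 11 mm wide, mouth bevelled to 19 mm, 22 mm deep (floor at z = 10 mm). The one at y = +115 is empty, the others hold tiles. Rack and wheel may swap sides of the bench
- rack_slot (a point): centre of the floor of the empty groove, 10 mm above the rack's underside and 115 mm along the rack's y from its centre; axes parallel to the rack's
- rack_handle (a point): centre of the handle bar above the rack's middle: bar 22 mm wide (x), 20 high, 72 long (y), centre 118 mm and top 128 mm above the rack's underside, on two posts 10 mm thick at y = -31 and +31 mm. The nearest tiles start 46 mm along y from it, their tops 100 mm above the underside; axes parallel to the rack's
- tile: the tile to load: flat clay tile with a small hole near its top and a dull glaze band round its middle (28 to 62 mm up), 50 mm wide (x), 8 mm thick (y), 90 mm tall (z); origin at the centre of its lower edge face, z up, y through its thickness; 65 g. It starts upright, 22 mm deep in the groove of the foot on the banding wheel, top 160 mm above the bench
- tile_a: same kind of tile, already in the rack in the groove at y = -115 mm: 50 mm wide (x), 8 mm thick (y), 90 mm tall (z); origin at the centre of its lower edge face, z up, y through its thickness
- tile_b: same kind of tile, already in the rack in the groove at y = -50 mm: 50 mm wide (x), 8 mm thick (y), 90 mm tall (z); origin at the centre of its lower edge face, z up, y through its thickness
- tile_c: same kind of tile, already in the rack in the groove at y = +50 mm, next to the empty one: 50 mm wide (x), 8 mm thick (y), 90 mm tall (z); origin at the centre of its lower edge face, z up, y through its thickness
- wheel: banding wheel, a metal turntable fixed to the bench: head 180 mm across, top 60 mm up, turning stiffly; on its middle a wooden foot 70 mm (x) by 44 (y), top 92 mm up, with one groove along x, 11 mm wide, bevelled to 19 mm, 22 mm deep, in which the tile stands. Origin on the bench at its axis
- mug: bystander: clay mug 80 mm across, 90 mm high; origin under its centre
- bowl: bystander: clay bowl 120 mm across, 60 mm high; origin under its centre
- jar: bystander: clear jar with white lid, 72 mm across, 85 mm high; origin under its centre
- prop: bystander: short tubular kiln prop 38 mm across, 38 mm high, standing between rack and wheel; origin under its centre
- brush: bystander: brush 190 mm long lying on the bench
- rib: bystander: flat wooden rib 50 by 140 by 6 mm lying on the bench
- loop_tool: bystander: turning tool with a wire loop, 160 mm long, lying on the bench
There are look-alikes about, which are no part of the job. There is more than one size of the wheel; the one meant has the size given above.

How it is judged:
On the way, in this order (a step that is already met when the one before it is completed fails the run):
1. the tile is lowered into the empty groove in the fingers' grip, to within 8 mm of its floor (z of tile in the frame of rack between 0.006 and 0.018 m and x of tile in the frame of rack between -0.015 and 0.015 m and y of tile in the frame of rack between 0.109 and 0.121 m and contact force between tile and the fingers above 1 N and height (world z) of rack below 0.01 m), for 0.1 s.
2. the tile stands at the bottom of the empty groove of the rack, let go, and the rack is still on the bench (z of tile in the frame of rack between 0.006 and 0.014 m and x of tile in the frame of rack between -0.015 and 0.015 m and y of tile in the frame of rack between 0.109 and 0.121 m and contact force between tile and the fingers below 0.1 N and height (world z) of rack below 0.01 m), for 0.2 s.
3. the rack is lifted at least 9 cm off the bench by its handle, with all four tiles in their grooves (height (world z) of rack above 0.09 m and contact force between rack and the fingers above 1 N and z of tile in the frame of rack between 0.006 and 0.014 m and x of tile in the frame of rack between -0.015 and 0.015 m and y of tile in the frame of rack between 0.109 and 0.121 m and z of tile_a in the frame of rack between 0.006 and 0.014 m and x of tile_a in the frame of rack between -0.015 and 0.015 m and y of tile_a in the frame of rack between -0.121 and -0.109 m and z of tile_b in the frame of rack between 0.006 and 0.014 m and x of tile_b in the frame of rack between -0.015 and 0.015 m and y of tile_b in the frame of rack between -0.056 and -0.044 m and z of tile_c in the frame of rack between 0.006 and 0.014 m and x of tile_c in the frame of rack between -0.015 and 0.015 m and y of tile_c in the frame of rack between 0.044 and 0.056 m), for 0.2 s.
At the end, for the whole second after the job is handed in: The rack, held by its handle in the fingers, is 9 cm or more above the bench, level within 5 degrees, still (3 cm/s, 0.15 rad/s), touching nothing else; all four tiles are in their grooves: within 4 mm of the floor, 6 mm of the groove's middle, 15 mm of the rack's centre line (all of step 3 and angle between rack's own z axis and vertical below 0.087 rad and linear speed of rack below 0.03 m/s and angular speed of rack below 0.15 rad/s and distance between the grasp point and rack_handle below 0.05 m and contact force between rack and table below 0.05 N and contact force between rack and wheel below 0.05 N and contact force between rack and mug below 0.05 N and contact force between rack and bowl below 0.05 N and contact force between rack and jar below 0.05 N and contact force between rack and prop below 0.05 N and contact force between rack and brush below 0.05 N and contact force between rack and rib below 0.05 N and contact force between rack and loop_tool below 0.05 N and contact force between each of tile, tile_a, tile_b, tile_c and the fingers below 0.05 N); the arm keeps its last pose, push and grip.
It fails at once if the rack is tipped more than 15 degrees (angle between rack's own z axis and vertical above 0.26 rad).
It fails at once if another thing on the bench is shifted more than 3 cm (distance of any of mug, bowl, jar, prop, brush, rib, loop_tool from where it was at the start of the episode above 0.03 m).
It also fails if it takes over 61 s, if anything falls off the work surface, if the arm or the gripper's body presses on something with over 40 N, if the wrist force passes 120 N, or if a joint passes its speed limit or range.

ROBOT

A 7-joint arm with a two-finger parallel gripper is mounted at the origin on the work surface. World frame = base frame: x ahead of the robot, y to its left, z up, the work surface at z = 0. Lengths are in m, angles in rad, forces in N, time in s.
With the tool pointing down it reaches from about 0.4 to 0.875 m from the base axis. Payload 19.3 kg.
Tool frame: the origin (TCP) lies where the fingers leave the gripper's body, on its centre line; the fingertips stand bot.tip_reach ahead of it and the grasp point (between the pads) lies 54 mm ahead of it (bot.tip_reach is the distance from the TCP to the fingertips, in m); z points along the fingers, y is the line along which they close (so a half turn about z gives the same grasp; the last joint's range is limited). The gripper opens to 85 mm and grips with 20 to 120 N. Pads are 22 mm wide; open, the fingers measure 114 mm over their backs; the gripper's body (76 mm by 85 mm) begins 54 mm behind the grasp point. The pads swing forward as they close: fully open they stand 13 mm farther back than shut.
Start: joints at [-1.331, 0.521, -0.036, 1.599, 0.021, 1.021, -0.113], TCP at [0.191, 0.595, 0.304] pointing down, gripper open.
Joint ranges: [-2.91, 2.91], [-0.3, 2.13], [-1.5, 1.42], [0.17, 2.43], [-1.26, 4.41], [0.16, 1.93], [-2.52, 2.52]. Speed limits (rad/s): [1.89, 1.89, 2.39, 2.39, 3.01, 3.01, 3.01].

INTERFACE

Orientations are given as [roll, pitch, yaw] about the fixed x, y, z axes, in that order (R = Rz(yaw) Ry(pitch) Rx(roll)).
In Python, from workcell import bot gives the robot as it stands. The module is installed in compiled form; this text tells all that it offers.
- The arm moves only by the shell command python3 -m jog 'ROWS' [FORCE]. ROWS is JSON, a list that holds one entry, the list of rows, each a list of 7 numbers: the shift along the tool's x, y, z in mm, then the turn, a rotation vector about the tool's x, y, z in rad, then the opening, from 0 (shut) to 1 (fully open). In form: [[[tx, ty, tz, wx, wy, wz, fingers], ...]]. A call has 1 to 5 rows; each row shifts and turns the commanded pose from where the row before left it, along the tool's axes as they then stand; what a row does not reach is not made up. A row lasts 1/10 s, in which the tool goes at most 50 mm and 8.59 degrees, less where a joint would pass 70% of its speed; a pose out of reach is approached as far as the arm can. A call is refused whole if a number of a shift passes 50 or a number of a turn 0.15, either way. A call with a gripper value outside its range is refused whole. The fingers move at their own pace and stop on an object; FORCE is the grip in N (left out, the last holds). Time passes only in rows, so rows that do not move let the fingers close. It gives the time, the measured TCP pose, the force, the opening and the grip force at its end, in the units of the state.
- bot.observe(): the state, without advancing time (a new reading comes with each control period).
- bot.grab_frame(name): name is "scene" or "top" or "wrist"; returns a dict with "img" (384x512x3 uint8, red, green, blue), "intrinsics" (3x3 intrinsics, pixels), "R" (3x3) and "t" (3): a world point X has camera coordinates R X + t; the wrist camera has in their place "tool_from_camera" (4x4, takes a point from camera to tool coordinates, whose origin is the TCP and whose axes are the flange's). Camera axes: x right, y down, z forward; pixel columns grow to the right and rows downward; lengths in m; the calibration is good to about 2 mm. A picture is of the moment at which its call begins: read the wrist's pose just before it. There is no depth.
- bot.job_done(): hands the job in; it is judged then, once.
Trained networks look in a picture, given as the dict that the camera call returned (one of the last four; its "shot" number tells which), for a name from the list of things; names that differ only in an ending like _2 or _b are one class to them, and where a whole thing is asked for, a point or a joint stands for the part that bears it (a point fixed in the world has none). Each returns a list of dicts, best first, with "conf" (0 to 1); they miss things now and then, are a little off and sometimes report something else, mostly with a low value. They report only what shows in the picture. A call takes as long as a camera call. They do not tell look-alikes from the thing itself.
- bot.trace(query, picture): "region" (384x512 bool, what is visible of it).
- bot.spot_point(query, picture): "xyz" ([x, y, z] in m, in world coordinates, good to about 4 mm: a listed point, or the origin of a listed thing).
The state is a dict: "clock": time; "qpos": joint angles; "qd": joint speeds; "joint_efforts": joint torques, N m; "position": TCP position; "tool_rot": TCP orientation; "force": force on the tool from outside, world axes, zero at the start; "moment": the same for the moment, N m; "grip_width": finger opening in m; "finger_force": force on a finger pad.
Only numpy, scipy, OpenCV 4.12 (cv2) and the standard library are available. Lean on these libraries where they do the work, as an engineer would, in place of code of your own. Each camera call takes 0.05 s, during which the arm holds its last target. There are 200 camera calls.

## Working session

There is one attempt and no reset: what is moved stays moved. The work goes in short steps, Python scripts to look and compute and a shell command to move; the robot and the scene stay as the last step left them, time stands still between calls to the robot, and variables do not carry over. Pictures are saved under pics/ and viewed, at most 15 in all, crops included, and the job is handed in when it is done.

```bash
mkdir -p pics
cat > h.py <<'E'
import numpy as np,cv2
from workcell import bot
from scipy.spatial.transform import Rotation as Ro
def save(f,n): cv2.imwrite('pics/'+n,f['img'][:,:,::-1])
E
python3 - <<'E'
from h import *
s=bot.observe();print(s['position'],s['tool_rot'],s['grip_width'],bot.tip_reach,s['clock'])
fs={}
for c in('scene','top'):
    f=bot.grab_frame(c);fs[c]=f['img']
    if c=='top':print(f['intrinsics'],f['R'],f['t'])
    for q in['rack','rack_slot','rack_handle','tile','wheel','prop','mug','bowl','jar']:
        print(c,q,[(np.round(d['xyz'],3).tolist(),round(d['conf'],2)) for d in bot.spot_point(q,f)][:5])
im=np.vstack([fs['scene'],fs['top']]);im=cv2.resize(im,(400,600)) if 0 else im
cv2.imwrite('pics/a.png',cv2.resize(np.hstack([fs['scene'],fs['top']]),(800,300))[:,:,::-1])
cv2.imwrite('pics/top.png',cv2.resize(fs['top'],(800,600))[:,:,::-1])
E
```

```text
[0.19049435 0.59501306 0.30336671] [-3.14052066e+00  8.73484802e-05  2.83174592e+00] 0.08504856783246162 0.0726 0.0
scene rack [([0.497, 0.231, -0.001], 0.98), ([0.384, -0.004, -0.003], 0.26), ([0.357, -0.22, 0.002], 0.19)]
scene rack_slot [([0.457, 0.343, 0.014], 0.8), ([0.735, 0.025, -0.003], 0.65), ([0.517, 0.194, 0.011], 0.52)]
scene rack_handle [([0.499, 0.241, 0.12], 0.62), ([0.486, 0.284, 0.01], 0.21)]
scene tile [([0.519, 0.194, 0.015], 0.75), ([0.541, 0.127, 0.014], 0.71), ([0.522, -0.204, 0.07], 0.66), ([0.484, 0.285, 0.011], 0.63)]
scene wheel [([0.216, -0.383, -0.001], 0.92), ([0.72, -0.216, -0.001], 0.64), ([0.527, -0.204, 0.005], 0.61)]
scene prop [([0.534, -0.006, -0.001], 0.74)]
scene mug [([0.728, 0.242, 0.001], 0.63)]
scene bowl [([0.733, 0.024, -0.005], 0.56)]
scene jar [([0.722, -0.216, -0.002], 0.82), ([0.384, -0.003, -0.006], 0.6)]
[[395.91720072   0.         253.27623807]
 [  0.         395.91720072 193.90654304]
 [  0.           0.           1.        ]] [[ 0.0217371  -0.99972952  0.00826908]
 [-0.98177567 -0.02290718 -0.18865785]
 [ 0.18879625 -0.0040175  -0.98200806]] [-0.04213401  0.50897123  1.30997874]
top rack [([0.499, 0.23, -0.0], 0.93), ([0.52, -0.209, 0.066], 0.6)]
top rack_slot [([0.454, 0.34, 0.008], 0.8)]
top rack_handle [([0.501, 0.236, 0.119], 0.61), ([0.522, -0.207, 0.07], 0.33)]
top tile [([0.483, 0.285, 0.006], 0.65), ([0.523, -0.207, 0.074], 0.58), ([0.52, 0.191, 0.008], 0.52), ([0.544, 0.13, 0.009], 0.45)]
top wheel [([0.218, -0.381, -0.002], 0.82), ([0.525, -0.203, -0.004], 0.75)]
top prop [([0.533, -0.004, -0.001], 0.63), ([0.357, -0.22, 0.002], 0.39)]
top mug [([0.724, 0.24, -0.0], 0.91)]
top bowl [([0.735, 0.024, -0.004], 0.92)]
top jar [([0.721, -0.215, 0.001], 0.62), ([0.738, 0.027, -0.001], 0.44)]
```

View pics/top.png

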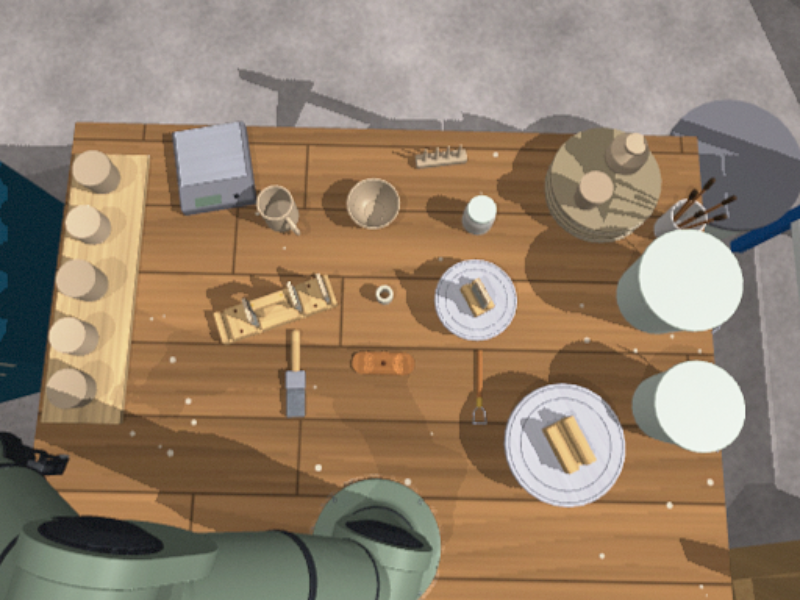

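View pics/a.png

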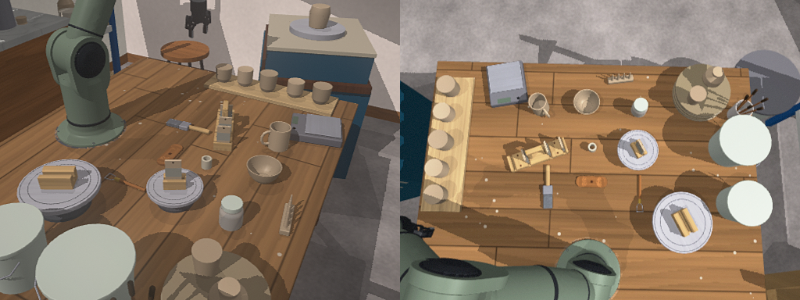

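```bash
cat >> h.py <<'E'
def to(pos,yaw=None):
    """shift (mm, tool axes) and turn from the measured pose to a tool-down pose; closing axis = yaw-90deg"""
    s=bot.observe();R=Ro.from_euler('xyz',s['tool_rot'])
    d=R.inv().apply(np.array(pos)-s['position'])*1000
    w=None
    if yaw is not None:
        c=[(R.inv()*Ro.from_euler('xyz',[np.pi,0,yaw+k*np.pi])).as_rotvec() for k in(0,1)]
        w=[np.round(x,3) for x in sorted(c,key=np.linalg.norm)]
    print('shift',np.round(d,1),'turn',w)
def st():
    s=bot.observe();print(round(s['clock'],2),np.round(s['position'],4),np.round(s['tool_rot'],3),'q',np.round(s['qpos'],2),'F',np.round(s['force'],1),'w',round(s['grip_width'],4),np.round(s['finger_force'],1));return s
def wrist():
    s=bot.observe();f=bot.grab_frame('wrist')
    T=np.eye(4);T[:3,:3]=Ro.from_euler('xyz',s['tool_rot']).as_matrix();T[:3,3]=s['position']
    return f,T@f['tool_from_camera']
def ray(f,W,u,z):
    """world point at height z seen at pixel u"""
    d=W[:3,:3]@np.linalg.inv(f['intrinsics'])@np.array([u[0],u[1],1.]);o=W[:3,3]
    return o+d*(z-o[2])/d[2]
E
python3 -m jog '[[[-37,-24,-5,0,0,0,1],[-37,-24,-5,0,0,0,1],[-37,-24,-5,0,0,0,1],[-37,-24,-5,0,0,0,1],[-37,-24,-5,0,0,0,1]]]' 60
python3 -m jog '[[[-37,-24,-5,0,0,0,1],[-37,-24,-5,0,0,0,1],[-37,-24,-5,0,0,0,1],[-37,-24,-5,0,0,0,1],[-37,-24,-5,0,0,0,1]]]'
python3 -m jog '[[[0,0,0,0,0,0,1],[0,0,0,0,0,0,1]]]'
python3 - <<'E'
from h import *
st();f,W=wrist();print(np.round(f['tool_from_camera'],3));save(f,'w1.png')
for q in['rack','rack_slot','rack_handle','tile']:
    print(q,[(np.round(d['xyz'],4).tolist(),round(d['conf'],2)) for d in bot.spot_point(q,f)][:5])
E
```

```text
clock: 1.5
position: [0.3311, 0.423, 0.3293]
tool_rot: [3.141, 0.0, 2.832]
force: [1.1, 0.0, 1.3]
grip_width: 0.0855
finger_force: 0.0
clock: 2.0
position: [0.4707, 0.2523, 0.3544]
tool_rot: [3.141, 0.0, 2.832]
force: [1.4, 0.9, 0.1]
grip_width: 0.0854
finger_force: 0.0
clock: 2.2
position: [0.4702, 0.2532, 0.354]
tool_rot: [3.141, 0.0, 2.83]
force: [-0.2, 1.3, -0.2]
grip_width: 0.0852
finger_force: 0.0
2.2 [0.4702 0.2532 0.354 ] [3.141 0.    2.83 ] q [-0.68  0.32  0.09  1.78 -0.03  1.04  0.69] F [-0.2  1.3 -0.2] w 0.0852 0.0
[[-0.    -0.949 -0.316  0.081]
 [ 1.    -0.     0.    -0.001]
 [-0.    -0.316  0.949 -0.071]
 [ 0.     0.     0.     1.   ]]
rack [([0.4939, 0.236, 0.0023], 0.59)]
rack_slot [([0.4558, 0.3479, 0.0093], 0.85)]
rack_handle [([0.4995, 0.2398, 0.1179], 0.87), ([0.4848, 0.2834, 0.0098], 0.52)]
tile [([0.5271, 0.1896, 0.0118], 0.91), ([0.4883, 0.2853, 0.0093], 0.75)]
```

View pics/w1.png

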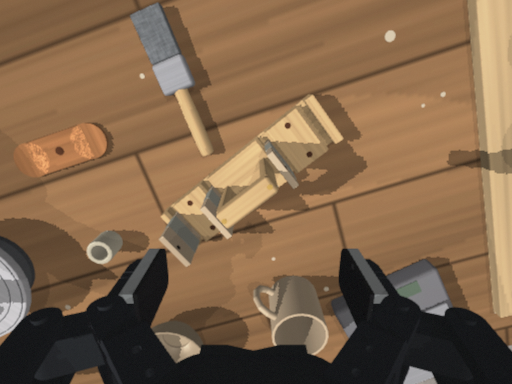

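The wrist view shows the rack from (165,235) to (340,115) with its empty groove at the upper right, tiles at (275,165), (215,205), (180,245), and the prop at (105,247). Next stop: above the wheel.

```bash
R='x'
python3 -m jog '[[[-18,-42,0,0,0,0,1],[-18,-42,0,0,0,0,1],[-18,-42,0,0,0,0,1],[-18,-42,0,0,0,0,1],[-18,-42,0,0,0,0,1]]]' >/dev/null
python3 -m jog '[[[-18,-42,0,0,0,0,1],[-18,-42,0,0,0,0,1],[-18,-42,0,0,0,0,1],[-18,-42,0,0,0,0,1],[-18,-42,0,0,0,0,1]]]' >/dev/null
python3 -m jog '[[[0,0,0,0,0,0,1],[0,0,0,0,0,0,1]]]' >/dev/null
python3 - <<'E'
from h import *
st();f,W=wrist();save(f,'w2.png')
for q in['wheel','tile']:
    print(q,[(np.round(d['xyz'],4).tolist(),round(d['conf'],2)) for d in bot.spot_point(q,f)][:5])
for d in bot.trace('tile',f)[:2]:
    m=d['region'];p=cv2.boxPoints(cv2.minAreaRect(np.argwhere(m)[:,::-1].astype(np.float32)));print(d['conf'],m.sum(),p.round())
E
```

```text
3.65 [ 0.5131 -0.2012  0.3536] [-3.142e+00 -1.000e-03  2.831e+00] q [ 0.04  0.36  0.3   1.75 -0.12  1.05  1.64] F [-0.2  1.8  0.4] w 0.0853 0.0
wheel [([0.5233, -0.2056, -0.005], 0.74)]
tile [([0.5195, -0.203, 0.0697], 0.98), ([0.5405, 0.1277, 0.0111], 0.73)]
0.93 1224 [[221. 173.]
 [238. 155.]
 [283. 197.]
 [266. 214.]]
0.6 14810 [[182.  95.]
 [325.  95.]
 [325. 235.]
 [182. 235.]]
```

View pics/w2.png

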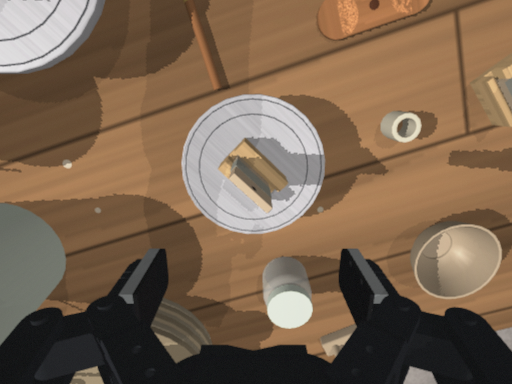

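Run:
```python
import cv2
im=cv2.imread('pics/w2.png')[130:230,200:310]
cv2.imwrite('pics/c2.png',cv2.resize(im,None,fx=6,fy=6,interpolation=cv2.INTER_CUBIC)[:600,:660])
```

```text
(no output)
```

View pics/c2.png

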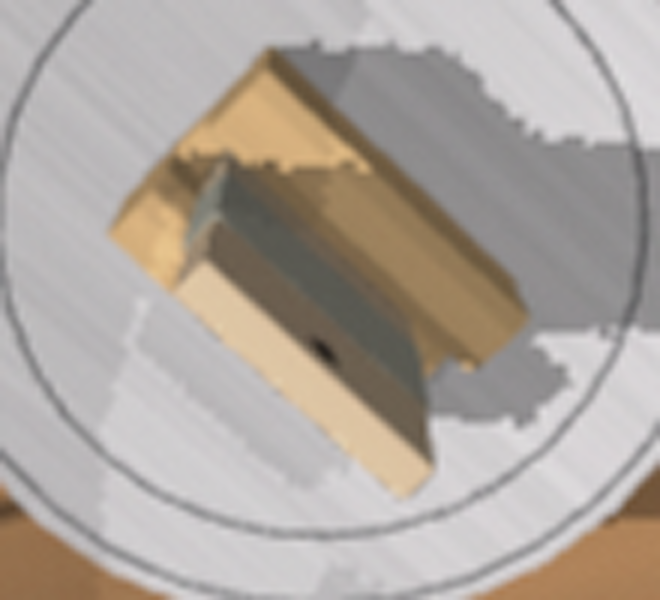

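The tile's top face shows at crop corners (178,290), (210,262), (432,465), (405,498); foot's rear top edge runs (268,52)-(527,318).

Run:
```python
from h import *
f,W=wrist()
P=[ray(f,W,(200+(u+.5)/6-.5,130+(v+.5)/6-.5),.16) for u,v in[(178,290),(210,262),(432,465),(405,498)]]
P=np.array(P);print(P.round(4),'c',P.mean(0).round(4))
a=P[3]-P[0];b=P[2]-P[1];e=[ray(f,W,(200+u/6,130+v/6),.092) for u,v in[(268,52),(527,318)]]
for v in(a,b,e[1]-e[0]):print(np.linalg.norm(v[:2]),np.degrees(np.arctan2(v[1],v[0])))
t=np.arctan2(*(a+b)[[1,0]]); print('tile x yaw',t)
# tool x along tile x -> closing along tile y
to([*P.mean(0)[:2],.26],t)
```

```text
[[ 0.5014 -0.2192  0.16  ]
 [ 0.4987 -0.2131  0.16  ]
 [ 0.5407 -0.1903  0.16  ]
 [ 0.5448 -0.196   0.16  ]] c [ 0.5214 -0.2046  0.16  ]
0.04920976197735723 28.079531841322783
0.04779972662287533 28.44525596417782
0.07132364361694832 26.452086528683292
tile x yaw 0.4932254387536058
shift [-9.1 -2.3 94. ] turn [array([ 0.   ,  0.   , -0.801]), array([ 0.   , -0.   ,  2.341])]
```

```bash
python3 -m jog '[[[-9,-2,10,0,0,-0.13,1],[0,0,15,0,0,-0.13,1],[0,0,20,0,0,-0.13,1],[0,0,20,0,0,-0.13,1],[0,0,20,0,0,-0.13,1]]]' >/dev/null
python3 -m jog '[[[0,0,9,0,0,-0.14,1],[0,0,0,0,0,0,1],[0,0,0,0,0,0,1]]]' >/dev/null
python3 - <<'E'
from h import *
st();to([.5214,-.2046,.26],.485)
f,W=wrist();save(f,'w3.png')
print('tile',[(np.round(d['xyz'],4).tolist(),round(d['conf'],2)) for d in bot.spot_point('tile',f)][:5])
E
```

```text
4.7 [ 0.5213 -0.2054  0.2603] [-3.141  0.    -2.665] q [ 0.2   0.47  0.1   1.82 -0.06  0.85  2.37] F [-0.3  0.8 -0.8] w 0.0855 0.0
shift [-0.5  0.7  0.3] turn [array([-0.   ,  0.   , -0.009]), array([0.   , 0.   , 3.133])]
tile [([0.5405, 0.1298, 0.0127], 0.81), ([0.7388, 0.021, -0.0011], 0.75), ([0.5153, -0.2046, 0.0696], 0.64), ([0.7241, -0.2183, 0.0009], 0.51), ([0.5228, -0.2061, -0.0033], 0.32)]
```

View pics/w3.png

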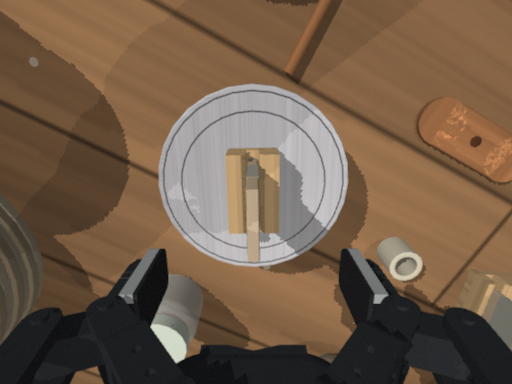

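Tile top face lies at cols 247-259, rows 180-262, centred between the fingers. I'll descend and grip.

```bash
python3 -m jog '[[[0,0,17,0,0,0,1],[0,0,20,0,0,0,0.8],[0,0,15,0,0,0,0.6],[0,0,5,0,0,0,0.5],[0,0,0,0,0,0,0.4]]]' 60 >/dev/null
python3 -m jog '[[[0,0,0,0,0,0,0],[0,0,0,0,0,0,0],[0,0,0,0,0,0,0],[0,0,0,0,0,0,0],[0,0,0,0,0,0,0]]]' 
python3 -m jog '[[[0,0,0,0,0,0,0],[0,0,0,0,0,0,0],[0,0,0,0,0,0,0]]]'
python3 - <<'E'
from h import *
st()
f,W=wrist();save(f,'w4.png')
E
```

```text
clock: 5.8
position: [0.5215, -0.2058, 0.2039]
tool_rot: [-3.141, 0.001, -2.662]
force: [-0.1, -0.2, 6.3]
grip_width: 0.0068
finger_force: 59.0
clock: 6.1
position: [0.5215, -0.2058, 0.204]
tool_rot: [-3.14, 0.001, -2.662]
force: [-1.0, 1.4, 6.5]
grip_width: 0.0069
finger_force: 59.0
6.1 [ 0.5215 -0.2058  0.204 ] [-3.140e+00  1.000e-03 -2.662e+00] q [ 0.21  0.55  0.08  1.87 -0.07  0.73  2.38] F [-1.   1.4  6.5] w 0.0069 59.0
```

```bash
python3 -m jog '[[[0,0,-8,0,0,0,0],[0,0,-15,0,0,0,0],[0,0,-25,0,0,0,0],[0,0,-40,0,0,0,0],[0,0,-40,0,0,0,0]]]'
python3 -m jog '[[[-8,22,0,0,0,0.02,0],[-16,43,0,0,0,0.02,0],[-16,43,0,0,0,0.02,0],[-16,43,0,0,0,0.02,0],[-16,43,0,0,0,0.01,0]]]' >/dev/null
python3 -m jog '[[[-16,43,0,0,0,0,0],[-16,43,0,0,0,0,0],[-16,43,0,0,0,0,0],[-16,43,0,0,0,0,0],[-16,43,0,0,0,0,0]]]' >/dev/null
python3 -m jog '[[[-16,43,0,0,0,0,0],[-16,43,0,0,0,0,0],[-10,20,0,0,0,0,0],[0,0,0,0,0,0,0],[0,0,0,0,0,0,0]]]'
python3 - <<'E'
from h import *
st()
f,W=wrist();save(f,'w5.png')
for q in['rack','rack_slot','rack_handle','tile']:
    print(q,[(np.round(d['xyz'],4).tolist(),round(d['conf'],2)) for d in bot.spot_point(q,f)][:5])
E
```

```text
clock: 6.65
position: [0.5207, -0.2056, 0.333]
tool_rot: [3.142, -0.0, -2.662]
force: [0.3, -1.0, -0.6]
grip_width: 0.0068
finger_force: 58.5
clock: 8.15
position: [0.4951, 0.3436, 0.3313]
tool_rot: [-3.141, 0.0, -2.751]
force: [1.0, -0.7, -1.2]
grip_width: 0.0072
finger_force: 58.6
8.15 [0.4951 0.3436 0.3313] [-3.141  0.    -2.751] q [-0.66  0.46 -0.06  1.63  0.03  1.05  1.23] F [ 1.  -0.7 -1.2] w 0.0072 58.6
rack [([0.494, 0.2372, 0.004], 0.59)]
rack_slot [([0.4563, 0.3463, 0.0119], 0.89)]
rack_handle [([0.5004, 0.2401, 0.1188], 0.71)]
tile [([0.484, 0.285, 0.0117], 0.89), ([0.4918, 0.3468, 0.1947], 0.69), ([0.5393, 0.1292, 0.0143], 0.69), ([0.5266, 0.1896, 0.0125], 0.62)]
```

View pics/w5.png

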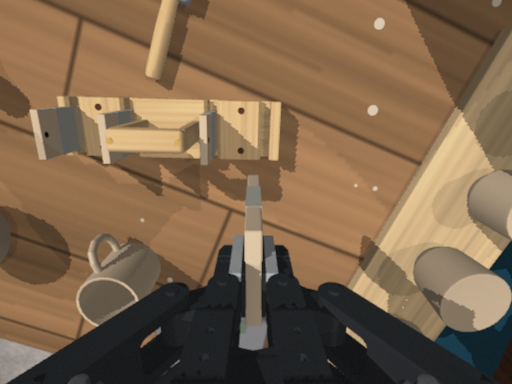

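The rack lies across the top of the view, its right (empty) end at col 280, rows 102-160; the held tile hangs vertical at col 253. A zoom on the empty end gives the exact numbers.

Run:
```python
import cv2
im=cv2.imread('pics/w5.png')[85:175,160:292]
cv2.imwrite('pics/c5.png',cv2.resize(im,None,fx=6,fy=6,interpolation=cv2.INTER_CUBIC))
```

```text
(no output)
```

View pics/c5.png

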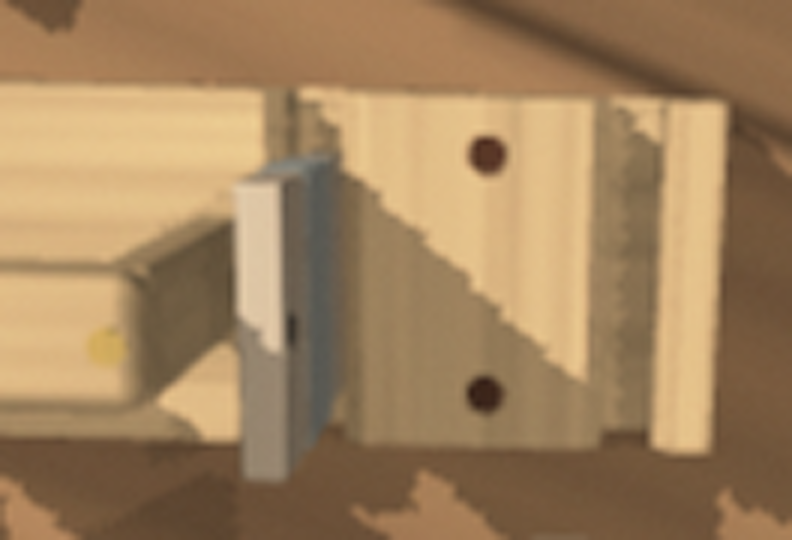

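Run:
```python
from h import *
f,W=wrist()
g=lambda u,v,z=.032:ray(f,W,(160+(u+.5)/6-.5,85+(v+.5)/6-.5),z)[:2]
A,B,C,D=g(0,84),g(728,100),g(712,455),g(190,440)
e=B-A;e2=C-D;yaw=[np.arctan2(v[1],v[0])-np.pi/2 for v in(e,e2)];print('rack yaw',yaw,'width',np.linalg.norm(C-B))
y=np.mean(yaw);Y=np.array([-np.sin(y),np.cos(y)]);X=np.array([np.cos(y),np.sin(y)])
end=(B+C)/2;print('endmid',end,'slot from end',end-.017*Y)
for n,p in dict(Lt=(594,97),Lb=(600,447),Rt=(664,100),Rb=(652,450),hole1=(487,155),hole2=(485,394),ctop=g and (285,90)).items():
    q=g(*p)-end;print(n,'y in rack',132+1000*q@Y,'x',1000*q@X)
S=end-.017*Y
to([*S,.3313],y)
```

```text
rack yaw [np.float64(0.36760057205773977), np.float64(0.35930773020234597)] width 0.07139822873361056
endmid [0.45165589 0.35920793] slot from end [0.45769948 0.34331847]
Lt y in rack 105.28537594561409 x -35.5988164984306
Lb y in rack 108.72020038020011 x 34.580415507675575
Rt y in rack 119.10807003360868 x -35.38005919366844
Rb y in rack 119.63907963461402 x 34.946518250903885
hole1 y in rack 84.32957391307067 x -24.005630412598226
hole2 y in rack 84.49942272281675 x 23.98831836705283
ctop y in rack 44.41231239148715 x -35.385766820622464
shift [34.8 14.6 -0.1] turn [array([-0.   ,  0.   ,  0.026]), array([-1.000e-03, -0.000e+00, -3.116e+00])]
```

```bash
python3 -m jog '[[[17,7,0,0,0,0,0],[18,7.5,0,0,0,0.026,0],[0,0,40,0,0,0,0],[0,0,40,0,0,0,0],[0,0,40,0,0,0,0]]]' >/dev/null
python3 -m jog '[[[0,0,0,0,0,0,0],[0,0,0,0,0,0,0]]]' >/dev/null
python3 - <<'E'
from h import *
st();to([.4577,.3433,.144],.364)
f,W=wrist();save(f,'w6.png')
im=f['img'][40:340,150:400]
cv2.imwrite('pics/c6.png',cv2.resize(f['img'][60:260,190:340],None,fx=3,fy=3,interpolation=cv2.INTER_CUBIC)[:,:,::-1])
E
```

```text
9.15 [0.4576 0.3438 0.2118] [-3.141 -0.    -2.778] q [-0.7   0.55 -0.07  1.82  0.05  0.77  1.14] F [0.2 0.1 0.3] w 0.0074 58.6
shift [ 0.1 -0.5 67.8] turn [array([-0., -0., -0.]), array([-0.   ,  0.   ,  3.141])]
```

View pics/c6.png

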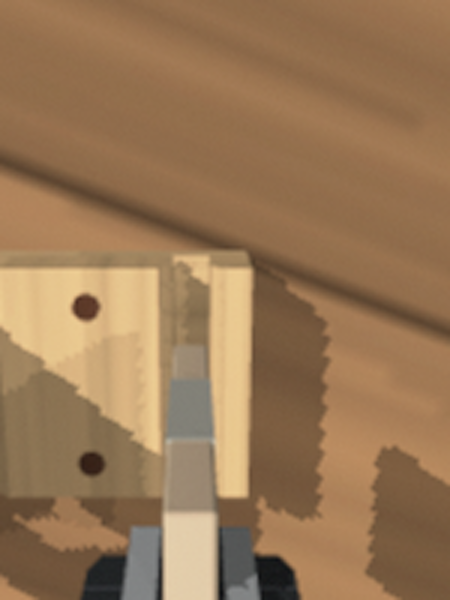

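The crop shows the tile's lower end at cols 174-204, row 346, right above the groove (mouth from col 160, rack end at col 250).

Run:
```python
from h import *
f,W=wrist();s=bot.observe();z=s['position'][2]-.134
g=lambda u,v,z=.032:ray(f,W,(190+(u+.5)/3-.5,60+(v+.5)/3-.5),z)[:2]
y=.364;Y=np.array([-np.sin(y),np.cos(y)]);X=np.array([np.cos(y),np.sin(y)]);S=np.array([.4577,.3433])
for n,p in dict(tile=(189,346,z),tl=(174,346,z),tr=(204,346,z),tt=(190.5,513,z+.09),endt=(250,268),endb=(248,496),Lt=(160,268),Rt=(210,268),corner_top=(0,268),bot=(0,497)).items():
    q=g(*p)-S;print(n,(1000*q@X).round(1),'y',(1000*q@Y).round(1))
st()
```

```text
tile -24.4 y -0.2
tl -24.4 y -3.7
tr -24.4 y 3.4
tt -25.0 y 0.1
endt -34.2 y 17.0
endb 36.2 y 17.9
Lt -34.2 y -8.3
Rt -34.2 y 5.8
corner_top -34.2 y -53.4
bot 36.5 y -58.2
9.25 [0.4581 0.3443 0.2131] [ 3.141e+00  3.000e-03 -2.778e+00] q [-0.7   0.55 -0.07  1.82  0.05  0.77  1.14] F [ 0.1 -0.1 -0. ] w 0.0072 58.6
```

```bash
python3 -m jog '[[[0,0,20,0,0,0,0],[0,0,15,0,0,0,0],[0,0,10,0,0,0,0],[0,0,8,0,0,0,0],[0,0,5,0,0,0,0]]]'
python3 -m jog '[[[0,0,4,0,0,0,0],[0,0,3,0,0,0,0],[0,0,2,0,0,0,0],[0,0,0,0,0,0,0]]]'
```

```text
clock: 9.75
position: [0.4576, 0.3441, 0.1532]
tool_rot: [3.141, 0.001, -2.777]
force: [0.2, 0.4, -0.0]
grip_width: 0.0076
finger_force: 58.6
clock: 10.15
position: [0.4575, 0.344, 0.1441]
tool_rot: [3.142, 0.0, -2.777]
force: [-0.8, -0.6, -1.2]
grip_width: 0.0071
finger_force: 58.6
```

```bash
python3 -m jog '[[[0,0,1,0,0,0,0],[0,0,0,0,0,0,0]]]'|sed -n '2p;4p'
python3 -m jog '[[[0,0,1,0,0,0,0],[0,0,0,0,0,0,0]]]'|sed -n '2p;4p'
python3 - <<'E'
from h import *
st();f,W=wrist()
cv2.imwrite('pics/c7.png',cv2.resize(f['img'][100:300,150:360],None,fx=2.5,fy=2.5,interpolation=cv2.INTER_CUBIC)[:,:,::-1])
E
```

```text
position: [0.4576, 0.3441, 0.1439]
force: [-3.5, -2.3, 16.8]
position: [0.4577, 0.3442, 0.1438]
force: [-7.7, -5.6, 35.0]
10.55 [0.4577 0.3442 0.1438] [ 3.141e+00  2.000e-03 -2.778e+00] q [-0.7   0.65 -0.06  1.86  0.06  0.63  1.13] F [-7.7 -5.6 35. ] w 0.0072 64.3
```

View pics/c7.png

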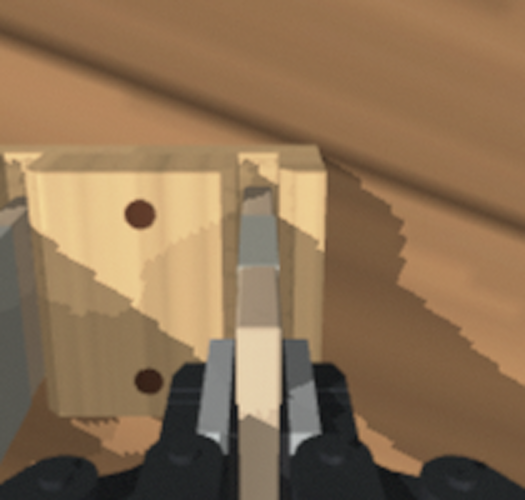

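The tile sits in the groove (cols 240-275), and floor contact came at the expected TCP height of 0.144 m. I'll ease the push, open part way, and back off straight up.

```bash
python3 -m jog '[[[0,0,-2,0,0,0,0],[0,0,0,0,0,0,0]]]'|sed -n '2p;4p'
python3 -m jog '[[[0,0,0,0,0,0,0.3],[0,0,0,0,0,0,0.4],[0,0,0,0,0,0,0.4],[0,0,0,0,0,0,0.4],[0,0,0,0,0,0,0.4]]]'
python3 -m jog '[[[0,0,-5,0,0,0,0.4],[0,0,-20,0,0,0,0.4],[0,0,-40,0,0,0,0.4],[0,0,-40,0,0,0,0.6],[0,0,-30,0,0,0,0.8]]]' >/dev/null
python3 -m jog '[[[0,0,0,0,0,0,0.7],[0,0,0,0,0,0,0.7]]]' >/dev/null
python3 - <<'E'
from h import *
st();f,W=wrist();save(f,'w8.png')
for q in['rack','rack_slot','rack_handle','tile']:
    print(q,[(np.round(d['xyz'],4).tolist(),round(d['conf'],2)) for d in bot.spot_point(q,f)][:5])
y=.364;S=np.array([.4577,.3433]);Y=np.array([-np.sin(y),np.cos(y)]);H=S-.115*Y;print('handle pred',H)
to([*H,.28],y-np.pi/2)
E
```

```text
position: [0.4574, 0.344, 0.1443]
force: [0.4, 0.6, -0.8]
clock: 11.3
position: [0.4573, 0.3438, 0.1438]
tool_rot: [-3.142, -0.0, -2.777]
force: [-0.0, 0.3, -0.6]
grip_width: 0.0344
finger_force: 0.0
12.0 [0.4574 0.3439 0.2795] [ 3.141e+00  1.000e-03 -2.778e+00] q [-0.7   0.47 -0.07  1.77  0.04  0.91  1.15] F [-0.3 -0.3 -0.5] w 0.0599 0.0
rack [([0.498, 0.2389, 0.0014], 0.74)]
rack_slot [([0.4585, 0.3481, 0.0077], 0.7), ([0.3583, 0.1888, -0.0009], 0.54)]
rack_handle [([0.4977, 0.2367, 0.1204], 0.88)]
tile [([0.5414, 0.1312, 0.0106], 0.77), ([0.5292, 0.1903, 0.0132], 0.71), ([0.4889, 0.2852, 0.011], 0.6)]
handle pred [0.49864172 0.23583477]
shift [  -0.4 -115.6   -2. ] turn [array([ 1.000e-03, -2.000e-03, -1.571e+00]), array([-2.000e-03, -1.000e-03,  1.571e+00])]
```

View pics/w8.png

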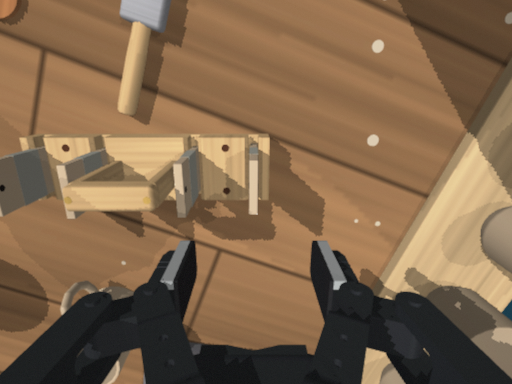

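The tile stands upright in the end groove (col 253, rows 143-213), in line with the others. Moving over the handle with a quarter turn.

```bash
python3 -m jog '[[[0,-38,0,0,0,0,0.7],[0,-39,0,0,0,0,0.7],[0,-39,0,0,0,0,0.7],[0,0,0,0,0,0.143,0.7],[0,0,0,0,0,0.143,0.7]]]' >/dev/null
python3 -m jog '[[[0,0,0,0,0,0.143,0.7],[0,0,0,0,0,0.143,0.7],[0,0,0,0,0,0.143,0.7],[0,0,0,0,0,0.143,0.7],[0,0,0,0,0,0.143,0.7]]]' >/dev/null
python3 -m jog '[[[0,0,0,0,0,0.143,0.7],[0,0,0,0,0,0.143,0.7],[0,0,0,0,0,0.143,0.7],[0,0,0,0,0,0.141,0.7],[0,0,0,0,0,0,0.7]]]' >/dev/null
python3 - <<'E'
from h import *
st();to([.4986,.2358,.172],.364+np.pi/2);f,W=wrist();save(f,'w9.png')
for q in['rack','rack_slot','rack_handle','tile']:
    print(q,[(np.round(d['xyz'],4).tolist(),round(d['conf'],2)) for d in bot.spot_point(q,f)][:5])
E
```

```text
13.75 [0.4984 0.2356 0.2783] [-3.141e+00  1.000e-03  1.932e+00] q [-0.8   0.46  0.34  1.84 -0.19  0.88 -0.01] F [ 0.3 -0.6 -0.6] w 0.0599 0.0
shift [  0.2   0.4 106.3] turn [array([-0.001,  0.001, -0.002]), array([1.000e-03, 2.000e-03, 3.139e+00])]
rack [([0.4971, 0.2388, 0.0023], 0.76), ([0.7215, 0.2434, -0.0021], 0.67)]
rack_slot [([0.4588, 0.3466, 0.0095], 0.64)]
rack_handle [([0.499, 0.2398, 0.1153], 0.87)]
tile [([0.4846, 0.2864, 0.0081], 0.93), ([0.525, 0.1893, 0.0113], 0.77), ([0.454, 0.3434, 0.0084], 0.7), ([0.54, 0.1279, 0.0114], 0.65)]
```

View pics/w9.png

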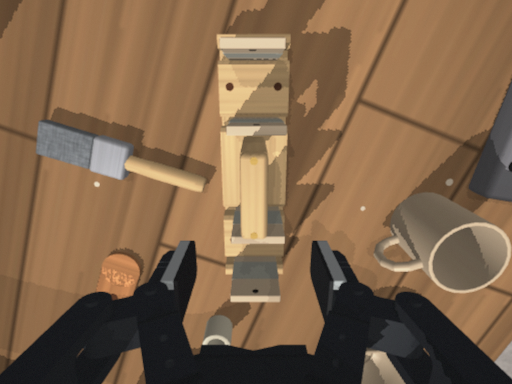

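Bar is centred between the fingers (col 254, rows 140-240), and the four tiles stand in their grooves. Descend and grip.

```bash
python3 -m jog '[[[0,0,30,0,0,0,0.7],[0,0,35,0,0,0,0.7],[0,0,25,0,0,0,0.7],[0,0,12,0,0,0,0.7],[0,0,4,0,0,0,0.7]]]' 110|sed -n '2p;4p'
python3 -m jog '[[[0,0,0,0,0,0,0.4],[0,0,0,0,0,0,0.2],[0,0,0,0,0,0,0],[0,0,0,0,0,0,0],[0,0,0,0,0,0,0]]]'
python3 -m jog '[[[0,0,0,0,0,0,0],[0,0,0,0,0,0,0],[0,0,0,0,0,0,0],[0,0,0,0,0,0,0]]]'
```

```text
position: [0.4985, 0.2352, 0.1721]
force: [0.1, -1.0, 0.8]
clock: 15.0
position: [0.4989, 0.2356, 0.1742]
tool_rot: [3.14, -0.001, 1.935]
force: [-3.8, -1.4, 11.9]
grip_width: 0.02
finger_force: 108.6
clock: 15.4
position: [0.4989, 0.2356, 0.1742]
tool_rot: [3.14, -0.001, 1.935]
force: [-4.4, -1.6, 12.2]
grip_width: 0.0204
finger_force: 108.6
```

Firm grip at about the bar's width. I'll lift gently.

```bash
python3 -m jog '[[[0,0,-2,0,0,0,0],[0,0,-4,0,0,0,0],[0,0,-7,0,0,0,0],[0,0,-10,0,0,0,0],[0,0,-12,0,0,0,0]]]'
python3 -m jog '[[[0,0,-13,0,0,0,0],[0,0,-14,0,0,0,0],[0,0,-14,0,0,0,0],[0,0,-14,0,0,0,0],[0,0,-14,0,0,0,0]]]'>/dev/null
python3 -m jog '[[[0,0,-12,0,0,0,0],[0,0,-8,0,0,0,0],[0,0,-4,0,0,0,0],[0,0,-2,0,0,0,0],[0,0,0,0,0,0,0]]]'>/dev/null
python3 -m jog '[[[0,0,0,0,0,0,0],[0,0,0,0,0,0,0],[0,0,0,0,0,0,0],[0,0,0,0,0,0,0],[0,0,0,0,0,0,0]]]'
python3 - <<'E'
from h import *
f,W=wrist()
for q in['rack','rack_handle','tile']:
    print(q,[(np.round(d['xyz'],4).tolist(),round(d['conf'],2)) for d in bot.spot_point(q,f)][:5])
g=bot.grab_frame('scene')
for q in['rack','rack_handle','tile']:
    print(q,[(np.round(d['xyz'],4).tolist(),round(d['conf'],2)) for d in bot.spot_point(q,g)][:5])
c=cv2.resize(g['img'][60:260,220:420],(400,400),interpolation=cv2.INTER_CUBIC)
cv2.imwrite('pics/end.png',np.hstack([c,cv2.resize(f['img'],(400,300))[:300] if 0 else cv2.resize(f['img'],(400,400))])[:,:,::-1])
E
```

```text
clock: 15.9
position: [0.4986, 0.2354, 0.2088]
tool_rot: [-3.141, 0.0, 1.935]
force: [0.7, 1.0, -4.7]
grip_width: 0.0201
finger_force: 107.9
clock: 17.4
position: [0.4986, 0.2355, 0.3028]
tool_rot: [-3.141, 0.0, 1.935]
force: [-0.3, 0.8, -5.1]
grip_width: 0.0203
finger_force: 107.9
rack [([0.4962, 0.235, 0.1317], 0.56)]
rack_handle [([0.4992, 0.2403, 0.2446], 0.75)]
tile [([0.4844, 0.2873, 0.1404], 0.81), ([0.4538, 0.347, 0.1376], 0.64)]
rack [([0.4978, 0.2324, 0.1297], 0.83)]
rack_handle [([0.4976, 0.2372, 0.2494], 0.85), ([0.4974, 0.2318, 0.1285], 0.4)]
tile [([0.5408, 0.1282, 0.1382], 0.91)]
```

View pics/end.png

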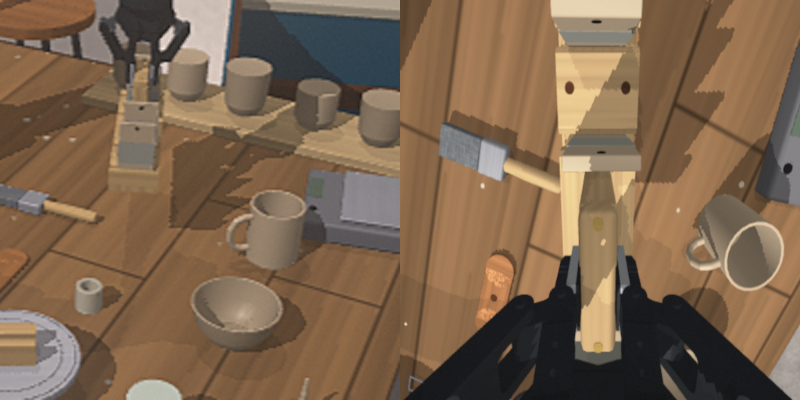

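The rack hangs level about 13 cm up. All tile origins read 0.138-0.140, at both ends, and the arm is still. Handing in.

```bash
python3 -c "
from workcell import bot
print(bot.job_done())"
```

```text
the job is handed in; nothing more can be done
None
```

I loaded the last tile into the end groove and handed the job in with the rack held level and still by its handle, about 13 cm above the bench; the hand-in returned no verdict.

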